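# Find the unlocked socket cover and flip it open

## Robot

A 6-joint arm with a two-finger parallel gripper is mounted at the origin on a cart in front of the work surface, level with it; the furniture and walls round the work are solid. World frame = base frame: x ahead of the robot, y to its left, z up, the work surface at z = 0. Lengths are in mm, angles in rad, forces in N, time in s.
With the tool pointing down it reaches from about 400 to 925 mm from the base axis. Payload 12.5 kg.
Tool frame: the origin (TCP) lies at the very end of the fingers, on their centre line; the grasp point (between the pads) lies grip_depth behind it (grip_depth is the distance from the TCP to the grasp point, in mm); z points along the fingers, y is the line along which they close (so a half turn about z gives the same grasp; the last joint's range is limited). The gripper opens to 95 mm and grips with 3 to 60 N. Pads are 20 mm wide; open, the fingers measure 119 mm over their backs; the gripper's body (75 mm by 180 mm) begins 59 mm behind the grasp point.
Start: joints at [-1.361, 0.491, 1.559, -0, 1.092, -0.106], TCP at [194.134, -594.103, 214.661] pointing down, gripper open.
Joint ranges: [-3.1, 3.1], [-0.84, 2.19], [0.05, 2.79], [-1.13, 4.28], [0.06, 2.93], [-2.69, 2.69]. Speed limits (rad/s): [2.22, 2.22, 2.79, 3.14, 3.14, 3.14].

## Interface

Orientations are given as [roll, pitch, yaw] about the fixed x, y, z axes, in that order (R = Rz(yaw) Ry(pitch) Rx(roll)).
In Python, from cell import state, read_camera, job_done, grip_depth gives the robot as it stands.
- The arm moves only by the tool drive_tool, never from a script. Its argument "targets" is a list of rows, each an object with "jaw": the opening, from 0 (shut) to 1 (fully open); "travel": the shift along the tool's x, y, z in m, a list of three; "twist": the turn about the tool's z in rad. In form: [{"jaw": jaw, "travel": [tx, ty, tz], "twist": twist}, ...]. A call has 1 to 8 rows; each row is the pose to reach, as a shift and turn from the pose commanded when the call began, along the tool's axes at that moment; what a row does not reach only later rows make up. A row lasts 1/12 s, in which the tool goes at most 41.7 mm and 7.16 degrees, less where a joint would pass 70% of its speed; a pose out of reach is approached as far as the arm can. A call with a gripper value outside its range is refused whole. The fingers move at their own pace and stop on an object; the grip force is fixed at half the most. Time passes only in rows, so rows that repeat a pose let the fingers close. It gives the time, the measured TCP pose, the force, the opening and the grip force at its end, in the units of the state.
- state(): the state, without advancing time (a new reading comes with each control period).
- read_camera(name): name is "side" or "top" or "wrist"; returns a dict with "frame" (400x640x3 uint8, red, green, blue), "fx", "fy", "cx", "cy" (pixels), "R" (3x3) and "t" (3): a world point X has camera coordinates R X + t. Camera axes: x right, y down, z forward; pixel columns grow to the right and rows downward; lengths in mm; the calibration is good to about 2 mm. A picture is of the moment at which its call begins. There is no depth.
- job_done(): hands the job in; it is judged then, once.
The state is a dict: "t": time; "joints": joint angles; "qvel": joint speeds; "tau": joint torques, N m; "eef_pos": TCP position; "tcp_rot": TCP orientation; "ft_force": force on the tool from outside, world axes, zero at the start; "moment": the same for the moment, N m; "opening": opening from 0.0 (shut) to 1.0 (fully open); "grip_force": force on a finger pad.
Only numpy, scipy, OpenCV 4.12 (cv2) and the standard library are available. Lean on these libraries where they do the work, as an engineer would, in place of code of your own. Each camera call takes 0.05 s, during which the arm holds its last target. There are 200 camera calls.

## Task

The kettle is to be plugged in, but only one of the four identical flip-over covers of the power box is unlocked. Feel for it by pressing the covers, one after another, on the dark strip along their far edge, without forcing a locked one; when one rocks, press it in so that its front edge tips up, then push that raised edge away from you until the cover stands fully open with its socket facing the front. Only touch and push with the fingers, lift nothing, and leave the mug, sugar bowl, creamers and sachets where they are.

Things in the scene. Friction and masses are not known exactly. Their poses are not given: they have to be found in the camera images.
- power_box: aluminium table power box, fixed, 146 (x) x 400 (y) x 82 mm high; origin at the centre of its underside, on the worktop; x points away from the robot, y left along the row. Four identical polished (slippery) steel flip covers, 112 (x) x 84 (y) x 14 mm, lie flush in its top, centres at x = 0, y = +138, +46, -46, -138 mm. Three are locked by legs under their far halves, one is not; it cannot be seen which.
- cover_1 (a joint): turn of cover 1, the first from the left (+y end) about a pivot along y through its centre, 75 mm above the worktop: 0 shut; grows as the far half sinks and the front half rises; 1.57 upright, socket on its underside facing the front; 1.70 fully open, at the stop. Unlocked, it turns stiffly (0.06 N m, about 2 N at the strip) and stays where left; locked, it rests on a rubber pad and gives below 0.1, springing back
- strip_1 (a point): centre of the dark ribbed press strip (12 x 68 mm) on top of cover_1: 42 mm behind the pivot, 14 mm in from the cover's far edge, 82 mm above the worktop when shut; moves with the cover. Below an unlocked cover's far half the well is free down to 16 mm above the worktop
- front_edge_1 (a point): middle of the front edge of cover_1, half-way through its 14 mm thickness, 56 mm in front of the pivot; moves with the cover
- cover_2 (a joint): turn of cover 2, the second from the left about a pivot along y through its centre, 75 mm above the worktop: 0 shut; grows as the far half sinks and the front half rises; 1.57 upright, socket on its underside facing the front; 1.70 fully open, at the stop. Unlocked, it turns stiffly (0.06 N m, about 2 N at the strip) and stays where left; locked, it rests on a rubber pad and gives below 0.1, springing back
- strip_2 (a point): centre of the dark ribbed press strip (12 x 68 mm) on top of cover_2: 42 mm behind the pivot, 14 mm in from the cover's far edge, 82 mm above the worktop when shut; moves with the cover. Below an unlocked cover's far half the well is free down to 16 mm above the worktop
- front_edge_2 (a point): middle of the front edge of cover_2, half-way through its 14 mm thickness, 56 mm in front of the pivot; moves with the cover
- cover_3 (a joint): turn of cover 3, the third from the left about a pivot along y through its centre, 75 mm above the worktop: 0 shut; grows as the far half sinks and the front half rises; 1.57 upright, socket on its underside facing the front; 1.70 fully open, at the stop. Unlocked, it turns stiffly (0.06 N m, about 2 N at the strip) and stays where left; locked, it rests on a rubber pad and gives below 0.1, springing back
- strip_3 (a point): centre of the dark ribbed press strip (12 x 68 mm) on top of cover_3: 42 mm behind the pivot, 14 mm in from the cover's far edge, 82 mm above the worktop when shut; moves with the cover. Below an unlocked cover's far half the well is free down to 16 mm above the worktop
- front_edge_3 (a point): middle of the front edge of cover_3, half-way through its 14 mm thickness, 56 mm in front of the pivot; moves with the cover
- cover_4 (a joint): turn of cover 4, the fourth from the left (-y end) about a pivot along y through its centre, 75 mm above the worktop: 0 shut; grows as the far half sinks and the front half rises; 1.57 upright, socket on its underside facing the front; 1.70 fully open, at the stop. Unlocked, it turns stiffly (0.06 N m, about 2 N at the strip) and stays where left; locked, it rests on a rubber pad and gives below 0.1, springing back
- strip_4 (a point): centre of the dark ribbed press strip (12 x 68 mm) on top of cover_4: 42 mm behind the pivot, 14 mm in from the cover's far edge, 82 mm above the worktop when shut; moves with the cover. Below an unlocked cover's far half the well is free down to 16 mm above the worktop
- front_edge_4 (a point): middle of the front edge of cover_4, half-way through its 14 mm thickness, 56 mm in front of the pivot; moves with the cover
- mug_grey: grey speckled mug with a handle, 70x102x90 mm, loose bystander on the worktop beside the box, to be left alone; origin at the centre of its underside
- sugar_bowl: white china sugar bowl with lid, 67x67x74 mm, loose bystander on the worktop beside the box, to be left alone; origin at the centre of its underside
- creamer_a: small creamer pot, 48x39x19 mm, loose bystander on the worktop beside the box, to be left alone; origin at the centre of its underside
- creamer_b: second small creamer pot, 48x39x19 mm, loose bystander on the worktop beside the box, to be left alone; origin at the centre of its underside
- sugar_stick_0: paper sugar sachet, 22x62x8 mm, loose bystander on the worktop beside the box, to be left alone; origin at the centre of its underside
- sugar_stick_1: second paper sugar sachet, 22x62x8 mm, loose bystander on the worktop beside the box, to be left alone; origin at the centre of its underside

How it is judged:
By the outcome, as a careful person would: the job done as asked, in the order asked, and still so for the second after the job is handed in, with the robot touching nothing.
It also fails if it takes over 58 s, if anything falls off the work surface, if the arm or the gripper's body presses on something with over 40 N, if the wrist force passes 120 N, or if a joint passes its speed limit or range.

## Working session

There is one attempt and no reset: what is moved stays moved. The work goes in short steps, Python scripts to look and compute and a tool call to move; the robot and the scene stay as the last step left them, time stands still between calls to the robot, and variables do not carry over. Pictures are saved under pics/ and viewed, at most 10 in all, crops included, and the job is handed in when it is done.

Besides the shell and the picture viewer there is one more tool, called as a command line: name --argument value ..., lists and objects as JSON in quotes. drive_tool: Moves the arm, as the interface text tells. Its arguments: {"type":"object","properties":{"targets":{"type":"array"}},"required":["targets"]}

```bash
mkdir -p pics; cat > h.py <<'E'
import numpy as np, cv2
from cell import state, read_camera, job_done, grip_depth
def snap(n,f):
    c=read_camera(n); cv2.imwrite('pics/'+f,c['frame'][:,:,::-1]); return c
def ray(c,u,v,z):
    R=np.array(c['R']);t=np.array(c['t']); o=-R.T@t
    d=R.T@np.array([(u-c['cx'])/c['fx'],(v-c['cy'])/c['fy'],1]); return o+d*(z-o[2])/d[2]
def proj(c,X):
    p=np.array(c['R'])@np.array(X)+np.array(c['t']); return c['fx']*p[0]/p[2]+c['cx'],c['fy']*p[1]/p[2]+c['cy']
E
python3 - <<'E'
from h import *
import pickle
d={n:snap(n,n+'0.png') for n in('top','side')}
pickle.dump(d,open('c0.pkl','wb'))
for n in d: print(n,-np.array(d[n]['R']).T@np.array(d[n]['t']))
print(state(),grip_depth)
E
```

```text
top [ 371.5386907    28.0677947  1165.49943124]
side [ 495.8274852  -953.46620775  697.60684025]
{'t': 0.1, 'joints': array([-1.36062195e+00,  4.91479209e-01,  1.55938074e+00, -1.16705384e-05,
        1.09170366e+00, -1.05585699e-01]), 'qvel': array([ 0.00033155,  0.00014117, -0.00122245, -0.00049045, -0.00279916,
       -0.00058431]), 'tau': array([ 2.88742791e-03, -6.13624549e+01, -2.58604163e+01,  6.94373692e-02,
        4.70165885e-02, -5.58158524e-05]), 'eef_pos': array([ 194.06972198, -593.88238256,  214.13532939]), 'tcp_rot': array([-3.14062601e+00, -9.20350664e-05,  3.15765419e-01]), 'ft_force': array([ 0.48423553, -1.61053449,  0.56781094]), 'moment': array([ 0.03079045,  0.00494305, -0.03159236]), 'grip_force': 0.0, 'opening': 0.998256456605499} 18.8
```

View pics/top0.png

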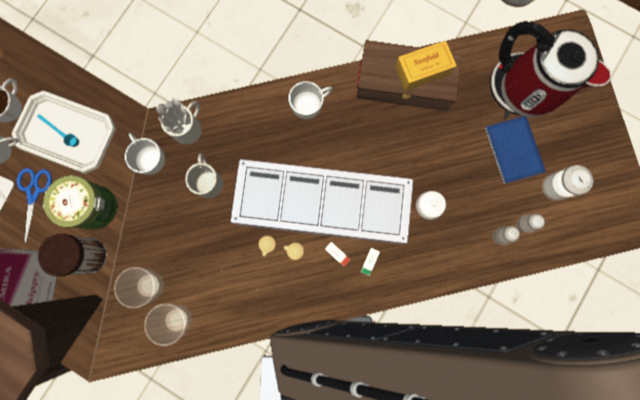

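View pics/side0.png

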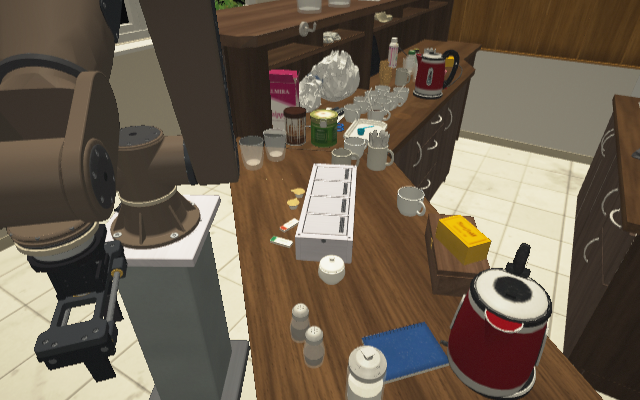

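The top view shows the box with corners near (239,160), (412,180), (407,241) and (232,224), and four dark strips near (265,175), (305,181), (345,186) and (384,190). In the side view the box spans (305,165)–(355,258), with the sugar bowl at its near end. Next I'll measure the strips in both views.

```bash
python3 - <<'E'
from h import *
import pickle
d=pickle.load(open('c0.pkl','rb'))
def strips(c,box,th):
    g=cv2.cvtColor(c['frame'],cv2.COLOR_RGB2GRAY); m=np.zeros_like(g); cv2.fillPoly(m,[np.array(box)],255)
    b=((g<th)&(m>0)).astype(np.uint8)
    n,l,s,ce=cv2.connectedComponentsWithStats(b)
    return [(ce[i],s[i,4]) for i in range(1,n) if s[i,4]>25]
T=strips(d['top'],[(243,165),(407,184),(404,236),(237,220)],110)
S=strips(d['side'],[(318,168),(352,168),(350,238),(305,235)],110)
for c,a in T: print('top',c.round(1),a,ray(d['top'],*c,82).round(1))
for c,a in S: print('side',c.round(1),a,ray(d['side'],*c,82).round(1))
# triangulate
def P(c): return np.diag([1,1,1])@np.array([[c['fx'],0,c['cx']],[0,c['fy'],c['cy']],[0,0,1]])@np.hstack([c['R'],np.array(c['t']).reshape(3,1)])
for c,a in T:
    q=np.array(proj(d['side'],ray(d['top'],*c,82)))
    if S:
        s=min(S,key=lambda s:np.linalg.norm(s[0]-q)); X=cv2.triangulatePoints(P(d['top']),P(d['side']),c,s[0])[:,0]; print((X[:3]/X[3]).round(1),(q-s[0]).round(1))
for p in [(239,160),(412,180),(407,241),(232,224)]: print(p,ray(d['top'],*p,82).round(0))
E
```

```text
top [264.1 174.9] 77 [565.8 159.5  82. ]
top [304.2 179.5] 81 [557.8  67.5  82. ]
top [343.8 184.2] 79 [549.7 -23.2  82. ]
top [384.7 188.9] 82 [ 541.6 -116.4   82. ]
side [346.4 173.9] 26 [565.9 154.9  82. ]
side [345.  188.2] 30 [558.1  66.6  82. ]
side [343.3 205.4] 38 [549.9 -26.7  82. ]
side [341.4 224.4] 46 [ 541.8 -116.5   82. ]
[566.3 159.8  79.2] [-0.1 -0.7]
[558.   67.6  81.4] [-0.1 -0.2]
[550.1 -23.3  79.8] [-0.1 -0.7]
[ 541.7 -116.4   81.9] [-0.1 -0. ]
(239, 160) [599. 219.  82.]
(412, 180) [ 564. -178.   82.]
(407, 241) [ 425. -167.   82.]
(232, 224) [451. 227.  82.]
```

drive_tool --targets '[{"jaw": 0,"travel": [0.479,-0.346,0.0],"twist": 0.403},{"jaw": 0,"travel": [0.479,-0.346,0.0],"twist": 0.403},{"jaw": 0,"travel": [0.479,-0.346,0.0],"twist": 0.403},{"jaw": 0,"travel": [0.479,-0.346,0.0],"twist": 0.403},{"jaw": 0,"travel": [0.479,-0.346,0.0],"twist": 0.403},{"jaw": 0,"travel": [0.479,-0.346,0.0],"twist": 0.403},{"jaw": 0,"travel": [0.479,-0.346,0.0],"twist": 0.403},{"jaw": 0,"travel": [0.479,-0.346,0.0],"twist": 0.403}]'

```text
t: 0.77
eef_pos: [390.7, -323.3, 214.6]
tcp_rot: [-3.142, 0.0, -0.087]
ft_force: [0.7, -0.7, -0.2]
opening: 0.5
grip_force: 0.0
```

drive_tool --targets '[{"jaw": 0,"travel": [0.132,-0.219,0.0],"twist": 0},{"jaw": 0,"travel": [0.132,-0.219,0.0],"twist": 0},{"jaw": 0,"travel": [0.132,-0.219,0.0],"twist": 0},{"jaw": 0,"travel": [0.132,-0.219,0.0],"twist": 0},{"jaw": 0,"travel": [0.132,-0.219,0.0],"twist": 0},{"jaw": 0,"travel": [0.132,-0.219,0.0],"twist": 0},{"jaw": 0,"travel": [0.132,-0.219,0.0],"twist": 0},{"jaw": 0,"travel": [0.132,-0.219,0.0],"twist": 0}]'

```text
t: 1.43
eef_pos: [541.4, -116.4, 214.2]
tcp_rot: [-3.141, 0.001, -0.083]
ft_force: [-0.1, -0.1, 0.2]
opening: 0.004
grip_force: 0.0
```

drive_tool --targets '[{"jaw": 0,"travel": [0,0,0.04],"twist": 0},{"jaw": 0,"travel": [0,0,0.08],"twist": 0},{"jaw": 0,"travel": [0,0,0.11],"twist": 0},{"jaw": 0,"travel": [0,0,0.122],"twist": 0},{"jaw": 0,"travel": [0,0,0.122],"twist": 0},{"jaw": 0,"travel": [0,0,0.122],"twist": 0}]'

```text
t: 1.93
eef_pos: [540.0, -119.6, 92.5]
tcp_rot: [-3.142, 0.001, -0.088]
ft_force: [-0.4, 0.4, -0.2]
opening: 0.007
grip_force: 0.0
```

```bash
python3 - <<'E'
from h import *
c=snap('side','x.png'); w=snap('wrist','x2.png')
a=cv2.resize(c['frame'][140:280,260:420],(640,560))[:,:,::-1]
b=w['frame'][:,:,::-1]
cv2.imwrite('pics/s1.png',np.hstack([cv2.resize(a,(400,350)),cv2.resize(b,(400,350))]))
s=state();print(s['eef_pos'],s['ft_force'])
E
```

```text
[ 540.83792871 -119.38612266   93.85888089] [ 0.3412778   1.01247013 -0.14524883]
```

View pics/s1.png

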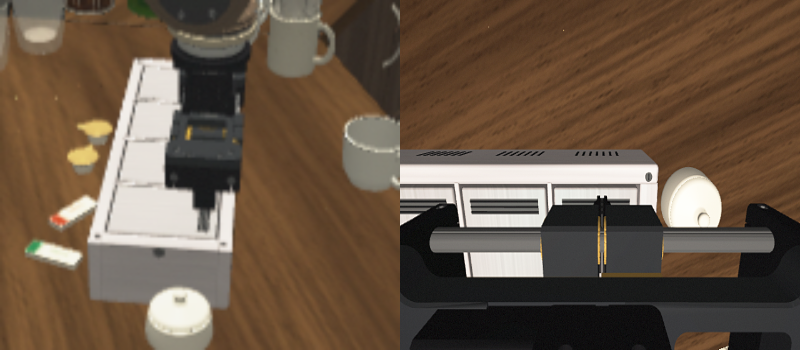

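The side view (left) shows the closed fingers at (203,220), over the strip of cover 4. The wrist view (right) shows them at (602,205), in line with that strip and clear of the sugar bowl. I'll press gently.

drive_tool --targets '[{"jaw": 0,"travel": [0,0,0.006],"twist": 0},{"jaw": 0,"travel": [0,0,0.009],"twist": 0},{"jaw": 0,"travel": [0,0,0.011],"twist": 0},{"jaw": 0,"travel": [0,0,0.012],"twist": 0},{"jaw": 0,"travel": [0,0,0.012],"twist": 0}]'

```text
t: 2.45
eef_pos: [540.8, -118.6, 81.5]
tcp_rot: [3.141, -0.001, -0.087]
ft_force: [-2.4, -0.0, 10.2]
opening: 0.003
grip_force: 5.1
```

drive_tool --targets '[{"jaw": 0,"travel": [0,0,0.001],"twist": 0},{"jaw": 0,"travel": [0,0,0.002],"twist": 0},{"jaw": 0,"travel": [0,0,0.002],"twist": 0}]'

```text
t: 2.7
eef_pos: [541.0, -118.7, 80.7]
tcp_rot: [3.141, -0.002, -0.087]
ft_force: [-6.3, 1.1, 26.6]
opening: 0.004
grip_force: 12.7
```

Cover 4 is locked: 27 N at about 2 mm. On to cover 3.

drive_tool --targets '[{"jaw": 0,"travel": [0,0,-0.02],"twist": 0},{"jaw": 0,"travel": [0,-0.035,-0.02],"twist": 0},{"jaw": 0,"travel": [0.001,-0.07,-0.02],"twist": 0},{"jaw": 0,"travel": [0.001,-0.096,-0.02],"twist": 0},{"jaw": 0,"travel": [0.001,-0.096,-0.012],"twist": 0},{"jaw": 0,"travel": [0.001,-0.096,-0.008],"twist": 0},{"jaw": 0,"travel": [0.001,-0.096,-0.008],"twist": 0}]'

```text
t: 3.28
eef_pos: [549.5, -23.1, 85.8]
tcp_rot: [3.141, 0.001, -0.087]
ft_force: [-0.0, -0.4, -0.1]
opening: 0.005
grip_force: 0.0
```

drive_tool --targets '[{"jaw": 0,"travel": [0,0,0.003],"twist": 0},{"jaw": 0,"travel": [0,0,0.005],"twist": 0},{"jaw": 0,"travel": [0,0,0.006],"twist": 0},{"jaw": 0,"travel": [0,0,0.006],"twist": 0}]'

```text
t: 3.62
eef_pos: [550.2, -23.9, 81.4]
tcp_rot: [3.141, -0.001, -0.088]
ft_force: [-2.9, -0.9, 12.2]
opening: 0.003
grip_force: 5.7
```

Cover 3 is locked too, at 12 N. Next, cover 2.

drive_tool --targets '[{"jaw": 0,"travel": [0,0,-0.018],"twist": 0},{"jaw": 0,"travel": [0,-0.035,-0.018],"twist": 0},{"jaw": 0,"travel": [0,-0.07,-0.018],"twist": 0},{"jaw": 0,"travel": [0,-0.092,-0.018],"twist": 0},{"jaw": 0,"travel": [0,-0.092,-0.01],"twist": 0},{"jaw": 0,"travel": [0,-0.092,-0.006],"twist": 0},{"jaw": 0,"travel": [0,-0.092,-0.006],"twist": 0}]'

```text
t: 4.2
eef_pos: [557.4, 67.8, 85.5]
tcp_rot: [3.141, 0.002, -0.088]
ft_force: [-0.1, -0.1, -0.1]
opening: 0.006
grip_force: 0.0
```

drive_tool --targets '[{"jaw": 0,"travel": [0,0,0.003],"twist": 0},{"jaw": 0,"travel": [0,0,0.005],"twist": 0},{"jaw": 0,"travel": [0,0,0.006],"twist": 0},{"jaw": 0,"travel": [0,0,0.006],"twist": 0}]'

```text
t: 4.53
eef_pos: [558.2, 67.5, 81.4]
tcp_rot: [3.141, -0.001, -0.088]
ft_force: [-3.1, -2.3, 12.0]
opening: 0.007
grip_force: 5.5
```

Cover 2 is locked as well. Next, cover 1.

drive_tool --targets '[{"jaw": 0,"travel": [0,0,-0.018],"twist": 0},{"jaw": 0,"travel": [0,-0.035,-0.018],"twist": 0},{"jaw": 0,"travel": [0,-0.07,-0.018],"twist": 0},{"jaw": 0,"travel": [0,-0.092,-0.018],"twist": 0},{"jaw": 0,"travel": [0,-0.092,-0.01],"twist": 0},{"jaw": 0,"travel": [0,-0.092,-0.006],"twist": 0},{"jaw": 0,"travel": [0,-0.092,-0.006],"twist": 0}]'

```text
t: 5.12
eef_pos: [565.4, 159.3, 85.4]
tcp_rot: [3.141, 0.002, -0.088]
ft_force: [-0.3, -0.3, -0.6]
opening: 0.002
grip_force: 0.0
```

drive_tool --targets '[{"jaw": 0,"travel": [0,0,0.003],"twist": 0},{"jaw": 0,"travel": [0,0,0.005],"twist": 0},{"jaw": 0,"travel": [0,0,0.006],"twist": 0},{"jaw": 0,"travel": [0,0,0.006],"twist": 0}]'

```text
t: 5.45
eef_pos: [566.1, 159.7, 80.6]
tcp_rot: [3.141, -0.0, -0.088]
ft_force: [0.4, -0.4, -0.1]
opening: 0.005
grip_force: 0.1
```

drive_tool --targets '[{"jaw": 0,"travel": [0,0,0.002],"twist": 0},{"jaw": 0,"travel": [0,0,0.004],"twist": 0},{"jaw": 0,"travel": [0,0,0.006],"twist": 0}]'

```text
t: 5.7
eef_pos: [566.3, 160.3, 74.6]
tcp_rot: [-3.142, -0.001, -0.087]
ft_force: [1.7, -1.1, 2.2]
opening: 0.003
grip_force: 1.2
```

Cover 1 gives at about 2 N, so it is the unlocked one. I'll press it in.

drive_tool --targets '[{"jaw": 0,"travel": [0,0,0.004],"twist": 0},{"jaw": 0,"travel": [0,0,0.008],"twist": 0},{"jaw": 0,"travel": [0,0,0.012],"twist": 0},{"jaw": 0,"travel": [0,0,0.016],"twist": 0},{"jaw": 0,"travel": [0,0,0.02],"twist": 0}]'

```text
t: 6.12
eef_pos: [565.9, 160.5, 54.0]
tcp_rot: [3.142, 0.0, -0.087]
ft_force: [1.6, 0.1, 2.3]
opening: 0.002
grip_force: 0.8
```

drive_tool --targets '[{"jaw": 0,"travel": [0,0,0.003],"twist": 0},{"jaw": 0,"travel": [0,0,0.006],"twist": 0},{"jaw": 0,"travel": [0,0,0.009],"twist": 0},{"jaw": 0,"travel": [0,0,0.009],"twist": 0}]'

```text
t: 6.45
eef_pos: [565.8, 160.3, 44.9]
tcp_rot: [3.141, 0.001, -0.087]
ft_force: [0.2, -0.1, -0.5]
opening: 0.004
grip_force: 0.3
```

```bash
python3 - <<'E'
from h import *
c=snap('side','x.png'); w=snap('top','x2.png')
a=c['frame'][120:260,260:420][:,:,::-1]
b=w['frame'][120:260,200:360][:,:,::-1]
cv2.imwrite('pics/s2.png',cv2.resize(np.hstack([a,b]),(800,350)))
s=state();print(s['eef_pos'],s['ft_force'])
E
```

```text
[565.7998632  160.33153338  45.38120547] [-0.59815835  0.77661213  0.39332127]
```

View pics/s2.png

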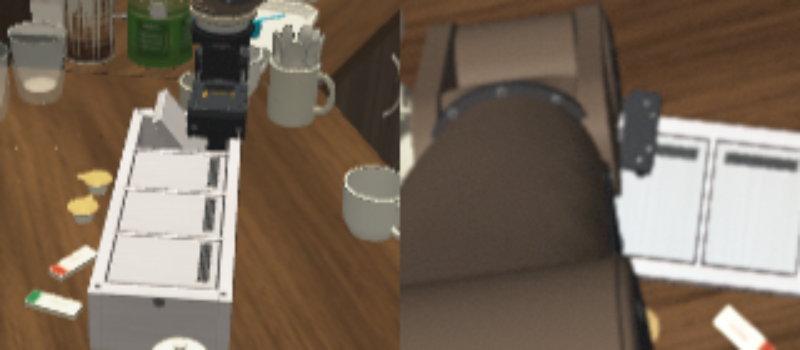

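Cover 1 stands tilted at about 0.9 rad, its raised edge at (165,105) in the side crop, and the others are flat. I'll lift clear, go round to the front of the raised edge, then push it away.

drive_tool --targets '[{"jaw": 0,"travel": [0,0,-0.04],"twist": 0},{"jaw": 0,"travel": [0,0,-0.08],"twist": 0},{"jaw": 0,"travel": [0,0,-0.11],"twist": 0},{"jaw": 0,"travel": [-0.04,0,-0.11],"twist": 0},{"jaw": 0,"travel": [-0.08,0,-0.11],"twist": 0},{"jaw": 0,"travel": [-0.11,0,-0.11],"twist": 0},{"jaw": 0,"travel": [-0.11,0,-0.11],"twist": 0},{"jaw": 0,"travel": [-0.11,0,-0.11],"twist": 0}]'

```text
t: 7.22
eef_pos: [455.5, 170.2, 156.3]
tcp_rot: [-3.142, -0.001, -0.086]
ft_force: [0.4, -1.2, -0.2]
opening: 0.007
grip_force: 0.0
```

drive_tool --targets '[{"jaw": 0,"travel": [0,0,0.03],"twist": 0},{"jaw": 0,"travel": [0,0,0.046],"twist": 0},{"jaw": 0,"travel": [0,0,0.046],"twist": 0},{"jaw": 0,"travel": [0,0,0.046],"twist": 0}]'

```text
t: 7.55
eef_pos: [456.9, 169.8, 109.3]
tcp_rot: [3.141, 0.001, -0.088]
ft_force: [0.2, 0.8, 0.6]
opening: 0.007
grip_force: 0.0
```

drive_tool --targets '[{"jaw": 0,"travel": [0.01,0,0],"twist": 0},{"jaw": 0,"travel": [0.018,0,0],"twist": 0},{"jaw": 0,"travel": [0.024,0,-0.001],"twist": 0},{"jaw": 0,"travel": [0.03,0,-0.003],"twist": 0},{"jaw": 0,"travel": [0.036,0,-0.005],"twist": 0},{"jaw": 0,"travel": [0.042,0,-0.007],"twist": 0},{"jaw": 0,"travel": [0.047,0,-0.008],"twist": 0}]'

```text
t: 8.13
eef_pos: [504.2, 165.8, 118.1]
tcp_rot: [-3.142, -0.001, -0.087]
ft_force: [-0.8, 0.6, 1.3]
opening: 0.007
grip_force: 0.7
```

drive_tool --targets '[{"jaw": 0,"travel": [0.003,0,0],"twist": 0},{"jaw": 0,"travel": [0.006,0,0],"twist": 0},{"jaw": 0,"travel": [0.008,0,0],"twist": 0},{"jaw": 0,"travel": [0.008,0,0],"twist": 0}]'

```text
t: 8.47
eef_pos: [510.6, 165.1, 117.4]
tcp_rot: [3.141, 0.002, -0.087]
ft_force: [-3.4, -0.2, 3.4]
opening: 0.006
grip_force: 2.2
```

drive_tool --targets '[{"jaw": 0,"travel": [0.002,0,0],"twist": 0},{"jaw": 0,"travel": [0.003,0,0],"twist": 0},{"jaw": 0,"travel": [0.003,0,0],"twist": 0}]'

```text
t: 8.72
eef_pos: [511.1, 165.1, 117.3]
tcp_rot: [3.14, 0.007, -0.087]
ft_force: [-15.8, 2.4, 9.2]
opening: 0.005
grip_force: 8.7
```

The force rises to 16 N with no further motion, so the cover is at its stop. I'll back off and look.

drive_tool --targets '[{"jaw": 0,"travel": [-0.02,0,0],"twist": 0},{"jaw": 0,"travel": [-0.06,0,0],"twist": 0},{"jaw": 0,"travel": [-0.06,0,-0.04],"twist": 0},{"jaw": 0,"travel": [-0.06,0.04,-0.08],"twist": 0},{"jaw": 0,"travel": [-0.06,0.08,-0.12],"twist": 0},{"jaw": 0,"travel": [-0.06,0.12,-0.12],"twist": 0},{"jaw": 0,"travel": [-0.06,0.16,-0.12],"twist": 0},{"jaw": 0,"travel": [-0.06,0.16,-0.12],"twist": 0}]'

```text
t: 9.38
eef_pos: [440.4, 7.9, 239.0]
tcp_rot: [3.141, -0.003, -0.088]
ft_force: [0.5, -0.0, -0.1]
opening: 0.005
grip_force: 0.0
```

```bash
python3 - <<'E'
from h import *
c=snap('side','x.png'); w=snap('top','x2.png')
p=np.array([524,163.2,0]);u=np.array([.996,-.087,0]);z=np.array([0,0,1.])
for th in (1.3,1.57,1.7):
    print(th,[np.round(proj(k,p+75*z+56*(-np.cos(th)*u+np.sin(th)*z)),1) for k in (c,w)])
a=c['frame'][120:260,260:420][:,:,::-1]
b=w['frame'][120:260,200:360][:,:,::-1]
cv2.imwrite('pics/s3.png',cv2.resize(np.hstack([a,b]),(800,350)))
s=state();print(s['eef_pos'],s['ft_force'])
E
```

```text
1.3 [array([328.8, 159.1]), array([258.2, 196.6])]
1.57 [array([333.5, 158.8]), array([259. , 189.8])]
1.7 [array([335.8, 159. ]), array([259.5, 186.5])]
[440.6567647    8.22028261 238.36438003] [ 0.31350824 -0.29931588  0.22212493]
```

View pics/s3.png

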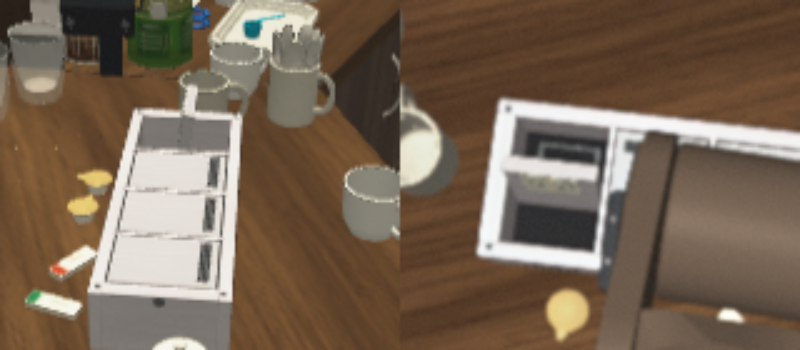

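The side view shows cover 1's edge at crop (189,90), which is pixel (335.6,156). That matches the 1.70 stop, predicted at 335.8. The other covers are flat, the bystanders in view are untouched, and the arm is clear.

```bash
python3 -c "
from cell import job_done; print(job_done())"
```

```text
the job is handed in; nothing more can be done
None
```

Cover 1 (leftmost) was the unlocked one: it now stands fully open at its stop with its socket facing the front, covers 2–4 were locked and stay shut (pressed with at most 27 N, on cover 4), and the job is handed in.

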